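Magnifier over the elephant carving

ROBOT

A 6-joint arm with a two-finger parallel gripper is mounted at the origin on the work surface. World frame = base frame: x ahead of the robot, y to its left, z up, the work surface at z = 0. Lengths are in mm, angles in rad, forces in N, time in s.
With the tool pointing down it reaches from about 275 to 875 mm from the base axis. Payload 12.5 kg.
Tool frame: the origin (TCP) lies between the finger pads; the fingertips stand 8 mm ahead of it and the grasp point (between the pads) lies 11 mm behind it; x points along the fingers, y is the direction in which the jaws open and shut, and the axes are right-handed (so a half turn about x gives the same grasp; the last joint's range is limited). The gripper opens to 85 mm and grips with 20 to 120 N. Pads are 22 mm wide; open, the fingers measure 114 mm over their backs; the gripper's body (76 mm by 85 mm) begins 54 mm behind the grasp point. The pads swing forward as they close: fully open they stand 13 mm farther back than shut.
Start: joints at [1.156, 0.351, 1.652, -0, 1.139, -0.085], TCP at [178.088, 520.355, 215.29] pointing down, gripper open.
Joint ranges: [-2.75, 2.75], [-0.79, 2.1], [0.01, 2.65], [-1.57, 4.71], [0.07, 3.14], [-2.87, 2.87]. Speed limits (rad/s): [2.22, 2.22, 2.79, 3.14, 3.14, 3.14].

INTERFACE

Orientations are given as a rotation vector (axis times angle).
In Python, from rig import telemetry, vision, r gives the robot as it stands.
- The arm moves only by the tool jog_arm, never from a script. Its argument "commands" is a list of rows, each a list of 6 numbers: the shift along the tool's x, y, z in m, then the turn, a rotation vector about the tool's x, y, z in degrees. A call has 1 to 10 rows; each row shifts and turns the commanded pose from where the row before left it, along the tool's axes as they then stand; what a row does not reach is not made up. A row lasts 1/8 s, in which the tool goes at most 62.5 mm and 10.7 degrees, less where a joint would pass 70% of its speed; a pose out of reach is approached as far as the arm can. A call with a gripper value outside its range is refused whole. "jaw" is the finger opening in m, from 0 to 0.0854, set as the call begins (left out, the last holds). The fingers move at their own pace and stop on an object; the grip force is fixed at half the most. Time passes only in rows, so rows that do not move let the fingers close. It gives the time, the measured TCP pose, the force and the opening at its end, in the units of the state.
- telemetry.get_state(): the state, without advancing time (a new reading comes with each control period).
- vision.snapshot(name): name is "side" or "top" or "wrist"; returns the picture (420x560x3 uint8, red, green, blue); there is no depth.
- vision.camera_model(name): a dict with "camera_matrix" (3x3 intrinsics, pixels), "pose" (4x4, takes a point from camera to world coordinates). Camera axes: x right, y down, z forward; pixel columns grow to the right and rows downward; lengths in mm; the calibration is good to about 2 mm. A picture is of the moment at which its call begins: read the wrist's pose just before it. camera_model takes no time and is no camera call; for the wrist camera it gives the pose at the moment of the call.
- r.sign_off(): hands the job in, once; it reports no verdict.
The state is a dict: "clock": time; "qpos": joint angles; "joint_velocities": joint speeds; "joint_efforts": joint torques, N m; "tool_pos": TCP position; "ee_rot": TCP orientation; "contact_force": force on the tool from outside, world axes, zero at the start; "moment": the same for the moment, N m; "gripper_width": finger opening in mm.
Only numpy, scipy, OpenCV 4.12 (cv2) and the standard library are available. Lean on these libraries where they do the work, as an engineer would, in place of code of your own. Each camera call takes 0.05 s, during which the arm holds its last target.

TASK

Slide the elephant carving across the table, without lifting or tipping it, until its plinth stands wholly on the green disc beside the magnifier stand. Then grip the orange knob and turn it counter-clockwise (seen from above) to the third click stop, counted from the end stop, which brings the lens over the carving; do not go past the third stop. Finish while still holding the knob there; leave everything else on the table alone.

Things in the scene. Friction and masses are not known exactly. Their poses are not given: they have to be found in the camera images.
- carving: grey wooden elephant on a round wooden plinth, loose, about 0.35 kg (varies). Plinth 110 mm diameter, 25 mm high; elephant within 48 mm of the axis, its top 66 mm above the table. Origin at the centre of the plinth's underside. Too wide to grasp across: it slides when pushed at the plinth's rim. Which way it faces does not matter.
- work_spot (a point): centre (white dot) of the flat green disc, 140 mm diameter, lying on the table beside the magnifier stand, flush with the table. It keeps its place relative to the stand: 160 mm from the stand's axis.
- stand: fixed magnifier stand: grey foot 120 mm diameter, 20 mm high; 36 mm steel pillar; black index plate 100 mm diameter, top 94 mm above the table. Origin on the vertical axis at table height; y axis points to the green spot. On the plate a red bar marks the end stop, five white dots the stops one to five, 24 degrees apart.
- clicks (a joint): turn of knob and lens arm, rad, counter-clockwise positive from above. 0 = end stop, then click stops at 0.419 (first), 0.838, 1.257 (third), 1.676, 2.094 (fifth, other end). A spring plunger pulls it into the nearest stop with up to about 0.12 N m. Starts at or near the end stop or the first stop. A white pointer on the hub, opposite the arm, shows the present stop's mark.
- knob_grip (a point): on the knob's vertical axis, 136 mm above the table, where to grip. The orange knob is an upright bar 46 mm long, 16 mm thick, reaching from 106 to 150 mm above the table (flange of 46 mm diameter at its lowest 5 mm). The point's x axis runs along the bar towards the lens; the flat sides to pinch face along its y axis. Arm and lens lie lower, 98 to 106 mm above the table.
- magnifier: the turning part as one piece: orange knob, hub, arm and lens. Origin on the vertical axis at table height; x axis along the arm towards the lens.
- lens (a point): centre of the round magnifier lens (90 mm over its black rim, 102 mm above the table), carried by a 12 mm wide aluminium arm, 160 mm from the knob's axis; it turns with the knob. At the third stop it stands over the green spot; the carving passes below it.
- gouge_long: carving gouge lying flat, wooden handle, 180 long and 18 high (mm); loose, origin on its underside where handle meets blade. Not part of the job: leave it where it is.
- gouge_short: carving gouge lying flat, 140 long and 18 high (mm); loose, origin on its underside where handle meets blade. Not part of the job: leave it where it is.
- wax_pot: small red jar, 52 diameter, 45 high (mm); loose, origin on its underside. Not part of the job: leave it where it is.
- offcut: plywood offcut 70 x 40 x 22 (mm); loose, origin on its underside. Not part of the job: leave it where it is.
- hex_blank: round light-wood blank, 48 diameter, 40 high (mm); loose, origin on its underside. Not part of the job: leave it where it is.
- seal_blank: rough grey seal carving, about 90 x 50, 52 high (mm); loose, origin on its underside. Not part of the job: leave it where it is.
Mind the look-alikes: they are no part of the job. What is shaped like the carving but blue or yellow is not meant.

How it is judged:
By the outcome, as a careful person would: the job done as asked, in the order asked, and still so for the second after the job is handed in, while the arm keeps its last pose, push and grip.
It also fails if it takes over 53 s, if anything falls off the work surface, if the arm or the gripper's body presses on something with over 40 N, if the wrist force passes 120 N, or if a joint passes its speed limit or range.

## Working session

There is one attempt and no reset: what is moved stays moved. The work goes in short steps, Python scripts to look and compute and a tool call to move; the robot and the scene stay as the last step left them, time stands still between calls to the robot, and variables do not carry over. Pictures are saved under pics/ and viewed, and the job is handed in when it is done.

Besides the shell and the picture viewer there is one more tool, called after "Emit:" in YAML: its name, and indented under it one key for each argument. jog_arm: Moves the arm, as the interface text tells. Its arguments: {"type":"object","properties":{"commands":{"type":"array"},"jaw":{"type":"number"}},"required":["commands"]}

```bash
ls; mkdir -p pics
cat > h.py <<'E'
import numpy as np, cv2
from rig import telemetry, vision, r
def snap(cam,name):
    m=vision.camera_model(cam); im=vision.snapshot(cam)
    cv2.imwrite(f'pics/{name}.png',cv2.cvtColor(im,cv2.COLOR_RGB2BGR)); np.savez(f'pics/{name}.npz',K=m['camera_matrix'],T=m['pose'],im=im)
    return im,m
def load(name):
    d=np.load(f'pics/{name}.npz'); return d['im'],dict(camera_matrix=d['K'],pose=d['T'])
def pix2w(m,u,v,z):
    K=np.array(m['camera_matrix']);T=np.array(m['pose'])
    d=T[:3,:3]@np.linalg.solve(K,[u,v,1.]);o=T[:3,3]
    return o+d*(z-o[2])/d[2]
def w2pix(m,p):
    K=np.array(m['camera_matrix']);T=np.array(m['pose'])
    c=T[:3,:3].T@(np.array(p,float)-T[:3,3]);q=K@c;return q[:2]/q[2]
E
python3 - <<'E'
from h import *
print(telemetry.get_state())
for c in ('top','side','wrist'):
    im,m=snap(c,c+'0'); print(c,m)
E
```

```text
pics
{'clock': 0.0, 'qpos': array([ 1.15638585e+00,  3.51216058e-01,  1.65245923e+00, -1.89017351e-06,
        1.13910441e+00, -8.46239953e-02]), 'joint_velocities': array([-0.00156947, -0.00059014, -0.00123923, -0.00013996, -0.000408  ,
       -0.00130393]), 'joint_efforts': array([-1.63071280e-03, -5.06109560e+01, -2.91390306e+01, -1.36053336e-04,
        4.68968617e-03, -3.44960472e-05]), 'tool_pos': array([177.95289422, 520.02779198, 214.7561299 ]), 'ee_rot': array([ 0.25790399,  1.5555504 , -0.25971834]), 'contact_force': array([ 0.89390319, -0.9459998 ,  0.00365561]), 'moment': array([-0.06102827,  0.01560989,  0.01127342]), 'gripper_width': 85.25934810147754}
top {'camera_matrix': array([[381.71024768,   0.        , 278.82064851],
       [  0.        , 381.71024768, 209.47886995],
       [  0.        ,   0.        ,   1.        ]]), 'pose': array([[ 1.86132154e-02, -9.85096743e-01,  1.70991094e-01,
         3.50079964e+02],
       [-9.99826457e-01, -1.82059562e-02,  3.94966216e-03,
         9.94565842e+00],
       [-7.77742962e-04, -1.71034936e-01, -9.85264658e-01,
         1.
[... 458 characters left out ...]
       [-7.62401394e-03, -7.19122522e-01, -6.94841474e-01,
         1.10781247e+03],
       [ 0.00000000e+00,  0.00000000e+00,  0.00000000e+00,
         1.00000000e+00]])}
wrist {'camera_matrix': array([[291.74478705,   0.        , 277.73701479],
       [  0.        , 291.74478705, 210.79793775],
       [  0.        ,   0.        ,   1.        ]]), 'pose': array([[ 3.23599839e-01,  9.03712500e-01,  2.80333484e-01,
         1.05401993e+02],
       [ 9.46192441e-01, -3.08527360e-01, -9.76254739e-02,
         5.44371988e+02],
       [-1.73481110e-03,  2.96841011e-01, -9.54925340e-01,
         3.73444271e+02],
       [ 0.00000000e+00,  0.00000000e+00,  0.00000000e+00,
         1.00000000e+00]])}
```

View pics/top0.png

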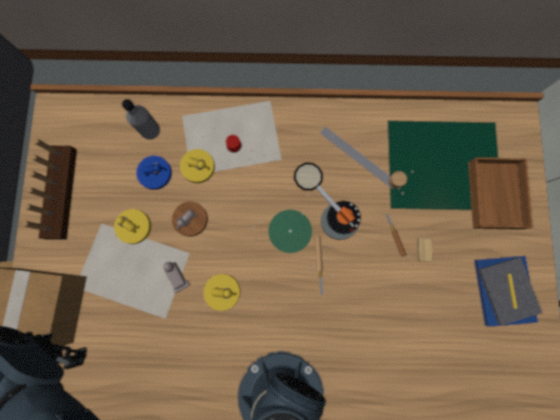

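View pics/side0.png

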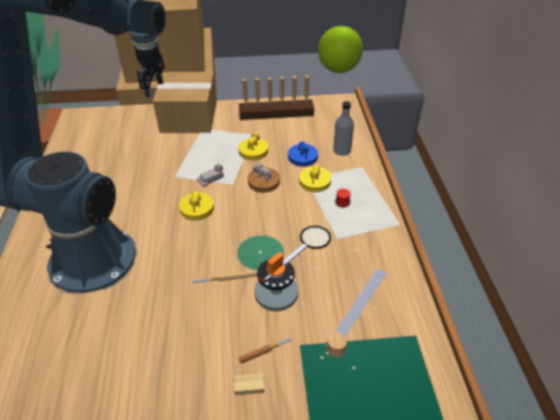

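View pics/wrist0.png

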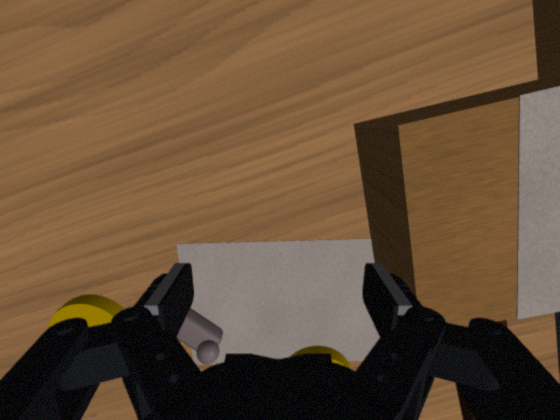

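Run:
```python
from h import *
im,m=load('top0')
for n,(a,b,c,d) in dict(a=(150,110,420,310)).items():
    cv2.imwrite('pics/tc.png',cv2.resize(cv2.cvtColor(im[b:d,a:c],cv2.COLOR_RGB2BGR),None,fx=2.96,fy=2.96,interpolation=cv2.INTER_CUBIC))
im2,m2=load('side0')
cv2.imwrite('pics/sc.png',cv2.resize(cv2.cvtColor(im2[130:330,180:400],cv2.COLOR_RGB2BGR),None,fx=3,fy=3,interpolation=cv2.INTER_CUBIC))
for n,u,v,z in [('carv',190,219,25),('green',290,231,0),('stand',343,220,10),('knob',346,215.5,150),('lens',308,176,102)]:
    print(n,pix2w(m,u,v,z).round(1))
```

```text
carv [519.6 291.7  25. ]
green [490.6 -22.    0. ]
stand [ 527.5 -188.9   10. ]
knob [ 519.6 -174.1  150. ]
lens [644.4 -70.7 102. ]
```

View pics/tc.png

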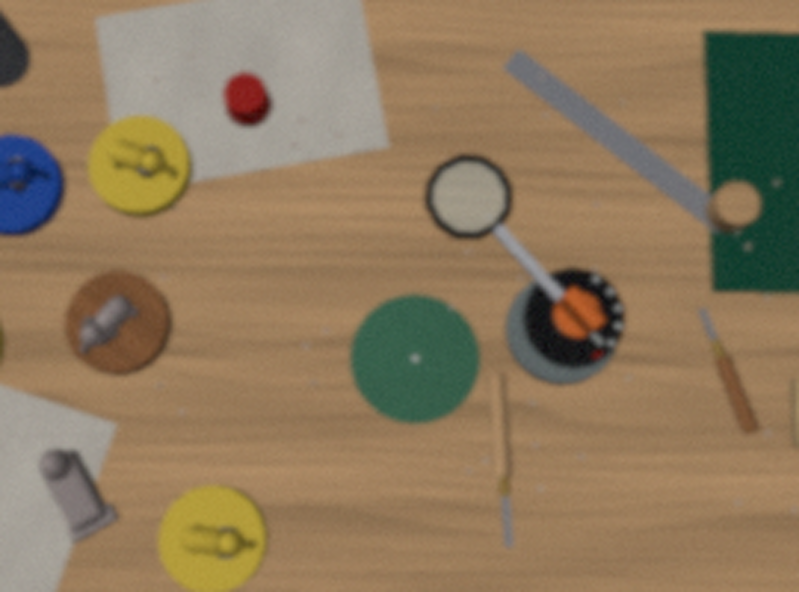

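View pics/sc.png

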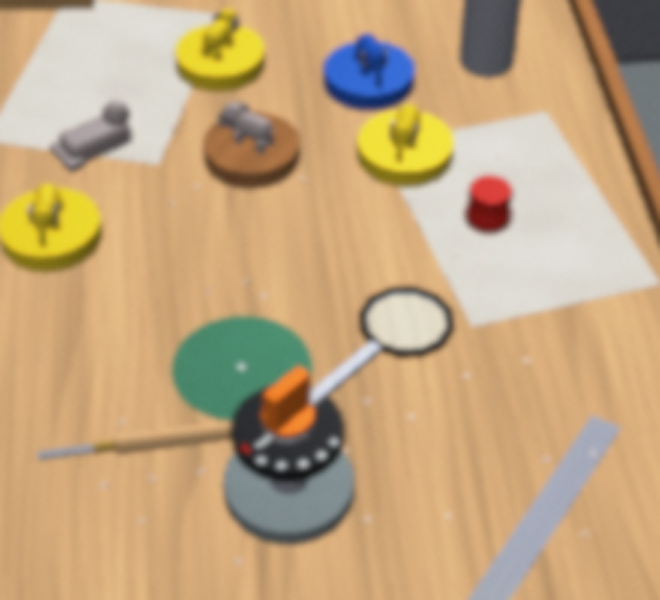

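```bash
cat >> h.py <<'E'
from scipy.optimize import least_squares
def circ_px(m,x,y,z,R,n=60):
    t=np.linspace(0,2*np.pi,n,endpoint=False)
    return np.array([w2pix(m,(x+R*np.cos(a),y+R*np.sin(a),z)) for a in t],np.float32)
def fit_disc(m,mask,z,R):
    """mask of a flat disc (top face): centre from ellipse centroid of hull"""
    cs,_=cv2.findContours(mask.astype(np.uint8),cv2.RETR_EXTERNAL,cv2.CHAIN_APPROX_NONE)
    c=max(cs,key=cv2.contourArea); 
    P=np.array([pix2w(m,u,v,z)[:2] for u,v in cv2.convexHull(c)[:,0].astype(float)])
    f=lambda p:np.hypot(*(P-p[:2]).T)-p[2]
    s=least_squares(f,[*P.mean(0),R],loss='soft_l1',f_scale=1.5)
    return s.x, np.abs(s.fun).mean()
def hsv(im): return cv2.cvtColor(im,cv2.COLOR_RGB2HSV)
E
python3 - <<'E'
from h import *
for cam in('top0','side0'):
    im,m=load(cam);H=hsv(im)
    pts=dict(carv=(190,219),green=(290,231),knob=(346,215),plate=(340,228),wood=(240,230)) if cam=='top0' else dict(carv=(264,184),green=(250,245),knob=(274,268),plate=(276,285),wood=(330,270))
    for k,(u,v) in pts.items(): print(cam,k,H[v-2:v+3,u-2:u+3].reshape(-1,3).mean(0).round(), H[v+8,u+10])
E
```

```text
top0 carv [16. 69. 92.] [ 13 146 122]
top0 green [ 73.  66. 110.] [ 74 107  93]
top0 knob [ 11. 197. 160.] [105  13  38]
top0 plate [109.  31.  23.] [ 17  54 117]
top0 wood [ 15. 107. 156.] [ 15 103 163]
side0 carv [ 13. 151. 160.] [ 16 110 218]
side0 green [ 76. 118. 136.] [ 77  59 165]
side0 knob [ 13. 220. 120.] [105  19  53]
side0 plate [106.  17.  74.] [ 95  30 146]
side0 wood [ 16. 111. 215.] [ 16 110 213]
```

Run:
```python
from h import *
for cam in('top0','side0'):
    im,m=load(cam);H=hsv(im);h,s,v=[H[...,i].astype(int) for i in range(3)]
    def box(k,u0,v0,u1,v1):
        o=np.zeros_like(k);o[v0:v1,u0:u1]=k[v0:v1,u0:u1];return o
    g=(h>60)&(h<90)&(s>50)&(v>50); 
    b=(s>135)&(h<16)
    kn=(h<15)&(s>170)
    pl=(v<75)&(s<80)
    if cam=='top0':
        r_=[('green',box(g,255,200,325,262),0,70),('carv',box(b,165,195,215,245),25,55),('plate',box(pl,318,190,375,240),94,50),('lens',box((v<75),288,155,326,195),102,45)]
    else:
        r_=[('green',box(g,225,230,320,275),0,70),('carv',box(b,240,160,290,198),20,55),('plate',box(v<110,250,250,300,292),94,50),('lens',box((v<110),295,220,335,255),102,45)]
    for n,mk,z,R in r_:
        p,e=fit_disc(m,mk,z,R);print(cam,n,mk.sum(),p.round(1),e.round(2))
    mk=box(kn,325,195,365,235) if cam=='top0' else box(kn,255,248,300,285)
    vv,uu=np.nonzero(mk);print('knob',len(uu),uu.mean(),vv.mean(),pix2w(m,uu.mean(),vv.mean(),130))
```

```text
top0 green 1349 [491.5 -21.   65.9] 0.29
top0 carv 588 [521.1 294.   52.2] 0.69
top0 plate 456 [ 522.1 -174.5   48.2] 0.6
top0 lens 73 [636.2 -68.8  34.1] 0.35
knob 217 345.35023041474653 215.88018433179724 [ 521.70992049 -175.72648871  130.        ]
side0 green 978 [489.6 -19.5  65.9] 0.32
side0 carv 409 [520.3 289.7  57.6] 2.42
side0 plate 668 [ 521.6 -184.    52.1] 1.93
side0 lens 77 [642.9 -69.8  41.1] 0.52
knob 278 275.41726618705036 264.8992805755396 [ 523.40011289 -184.15231114  130.        ]
```

Run:
```python
from h import *
from scipy.spatial.transform import Rotation as Ro
s=telemetry.get_state();R=Ro.from_rotvec(s['ee_rot']).as_matrix();print(R.round(3))
im,m=load('top0')
for n,u,v,z in [('yellowL',131,226,25),('yellowlow',221,292,25),('yellowhi',197,166,25),('blue',153,172,25),('seal',175,277,25),('gougeL a',320,236,9),('gougeL b',322,292,5)]: print(n,pix2w(m,u,v,z).round())
mm=vision.camera_model('wrist'); C=np.array(mm['pose'])
print('cam in tool',R.T@(C[:3,3]-s['tool_pos']), (R.T@C[:3,:3]).round(2))
```

```text
[[-0.     0.324  0.946]
 [-0.001  0.946 -0.324]
 [-1.    -0.001 -0.   ]]
yellowL [494. 474.  25.]
yellowlow [298. 185.  25.]
yellowhi [691. 279.  25.]
blue [669. 419.  25.]
seal [340. 327.  25.]
gougeL a [ 476. -116.    9.]
gougeL b [ 303. -123.    5.]
cam in tool [-158.61857309   -0.67765785  -76.54190995] [[ 0.   -0.3   0.95]
 [ 1.    0.   -0.  ]
 [-0.    0.95  0.3 ]]
```

Emit:
jog_arm:
  commands:
    - [0.004, -0.0037, 0.0383, 0, 0, 0]
    - [0.004, -0.0037, 0.0383, 0, 0, 0]
    - [0.004, -0.0037, 0.0383, 0, 0, 0]
    - [0.004, -0.0037, 0.0383, 0, 0, 0]
    - [0.004, -0.0037, 0.0383, 0, 0, 0]
    - [0.004, -0.0037, 0.0383, 0, 0, 0]
    - [0.004, -0.0037, 0.0383, 0, 0, 0]
    - [0.004, -0.0037, 0.0383, 0, 0, 0]
    - [0.004, -0.0037, 0.0383, 0, 0, 0]
    - [0.004, -0.0037, 0.0383, 0, 0, 0]
  jaw: 0.07

```text
clock: 1.4
tool_pos: [529.4, 360.6, 174.9]
ee_rot: [0.259, 1.556, -0.259]
contact_force: [-0.2, 0.4, 0.5]
gripper_width: 70.2
```

Emit:
jog_arm:
  commands:
    - [0, 0, 0, 9.6, 0, 0]
    - [0, 0, 0, 9.6, 0, 0]
    - [0, 0, 0, 9.6, 0, 0]
    - [0, 0, 0, 9.6, 0, 0]
    - [0, 0, 0, 9.6, 0, 0]
    - [0, 0, 0, 9.6, 0, 0]
    - [0, 0, 0, 9.5, 0, 0]
    - [0, 0, 0, 9.5, 0, 0]
    - [0, 0, 0, 0, 0, 0]

```text
clock: 2.52
tool_pos: [528.3, 361.3, 175.0]
ee_rot: [1.278, 1.163, -1.279]
contact_force: [0.4, -0.6, -0.0]
gripper_width: 69.8
```

Run:
```python
from h import *
from scipy.spatial.transform import Rotation as Ro
im,m=snap('wrist','wrist1'); s=telemetry.get_state();print(s);R=Ro.from_rotvec(s['ee_rot']).as_matrix();print(R.round(3))
print(m)
```

```text
{'clock': 2.575, 'qpos': array([ 5.26998708e-01,  5.53656313e-01,  1.44126396e+00, -9.53267048e-06,
        1.14714774e+00,  6.19294888e-01]), 'joint_velocities': array([-0.00040535, -0.00087988, -0.00103433, -0.00129979, -0.0001088 ,
       -0.01896535]), 'joint_efforts': array([-1.27170922e-03, -6.20955276e+01, -2.92868167e+01,  1.07288797e-03,
        2.14633168e-03,  5.44396061e-01]), 'tool_pos': array([528.3542543 , 361.2420169 , 175.04265764]), 'ee_rot': array([ 1.27647322,  1.1642314 , -1.27727932]), 'contact_force': array([-1.18760572, -0.41815168, -0.26414604]), 'moment': array([-0.0171682 , -0.00145135, -0.03243562]), 'gripper_width': 69.85431000390153}
[[-0.     0.996 -0.092]
 [-0.    -0.092 -0.996]
 [-1.    -0.     0.   ]]
{'camera_matrix': array([[291.74478705,   0.        , 277.73701479],
       [  0.        , 291.74478705, 210.79793775],
       [  0.        ,   0.        ,   1.        ]]), 'pose': array([[ 9.95533001e-01, -8.97484972e-02, -2.93129849e-02,
         5.34891587e+02],
       [-9.44064817e-02, -9.50232172e-01, -2.96894316e-01,
         4.36475308e+02],
       [-1.20832263e-03,  2.98335425e-01, -9.54460326e-01,
         3.33605304e+02],
       [ 0.00000000e+00,  0.00000000e+00,  0.00000000e+00,
         1.00000000e+00]])}
```

View pics/wrist1.png

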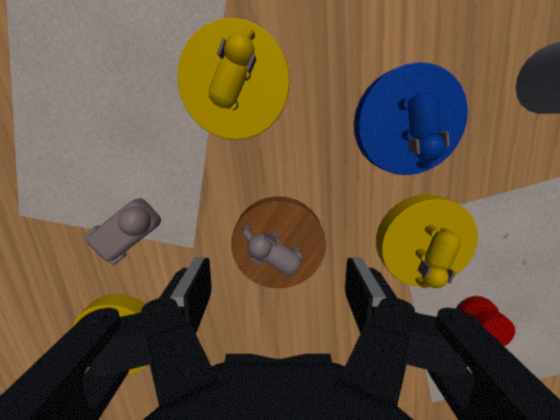

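Run:
```python
from h import *
im,m=load('wrist1');print(pix2w(m,278.5,240,25)); print([w2pix(m,(528.3,361.3,z)).round() for z in (0,175)])
H=hsv(im);h,s,v=[H[...,i].astype(int) for i in range(3)]
mk=(h<16)&(s>135);mk[:190]=0;mk[290:]=0;mk[:,:225]=0;mk[:,335:]=0
print(fit_disc(m,mk,25,55),mk.sum())
```

```text
[522.97837842 305.55218328  25.        ]
[array([279., 187.]), array([279., 252.])]
(array([522.71664235, 299.72360752,  58.80697515]), np.float64(1.4796668307346965)) 5754
```

Run:
```python
from h import *
for n,cx in(('wrist1',(170,180,390,300)),('top0',(150,180,230,260)),('side0',(230,150,310,210))):
    im,m=load(n); k=4 if n=='wrist1' else 6
    a,b,c,d=cx
    o=cv2.resize(cv2.cvtColor(im,cv2.COLOR_RGB2BGR)[b:d,a:c],None,fx=k,fy=k,interpolation=cv2.INTER_CUBIC)
    if n=='wrist1': o=cv2.resize(o,(800,436));k=800/220
    for z,col in((25,(0,255,0)),(0,(255,255,0))):
        p=(circ_px(m,521.5,294,z,55)-[a,b]+.5)*k
        cv2.polylines(o,[p.astype(np.int32)],True,col,1)
    cv2.imwrite(f'pics/ov_{n}.png',o)
```

```text
(no output)
```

View pics/ov_wrist1.png

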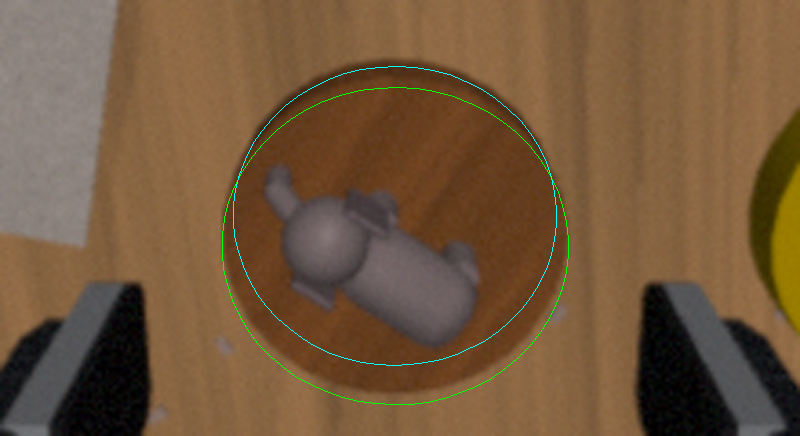

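View pics/ov_top0.png

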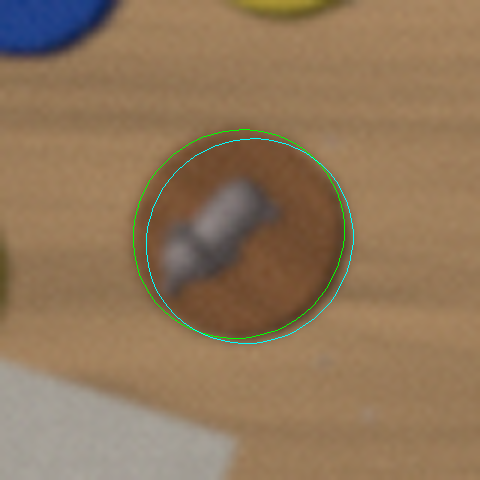

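View pics/ov_side0.png

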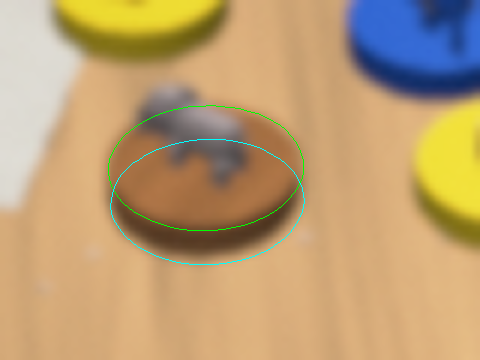

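Emit:
jog_arm:
  commands:
    - [0.02, 0, -0.01, 0, 0, 0]
    - [0.03, 0, 0, 0, 0, 0]
    - [0.035, 0, 0, 0, 0, 0]
    - [0.03, 0, 0, 0, 0, 0]
    - [0.025, 0, 0, 0, 0, 0]
    - [0.015, 0, 0, 0, 0, 0]
    - [0.007, 0, 0, 0, 0, 0]
    - [0, 0, 0, 0, 0, 0]

```text
clock: 3.58
tool_pos: [529.4, 371.4, 13.2]
ee_rot: [1.279, 1.163, -1.279]
contact_force: [0.6, 0.0, -0.4]
gripper_width: 70.1
```

Run:
```python
from h import *
snap('wrist','wrist2');snap('side','side2')
im,m=load('side2')
cv2.imwrite('pics/side2c.png',cv2.resize(cv2.cvtColor(im[100:260,180:340],cv2.COLOR_RGB2BGR),None,fx=3.7,fy=3.7,interpolation=cv2.INTER_CUBIC))
```

```text
(no output)
```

View pics/wrist2.png

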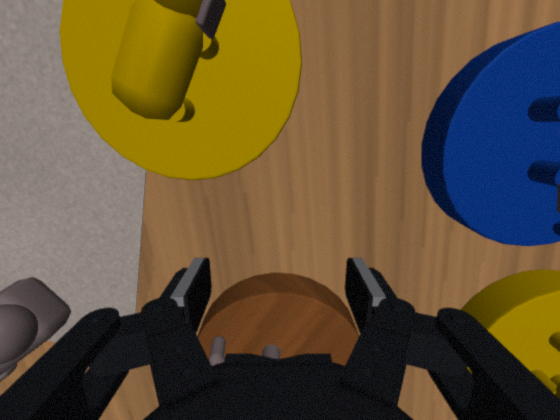

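View pics/side2c.png

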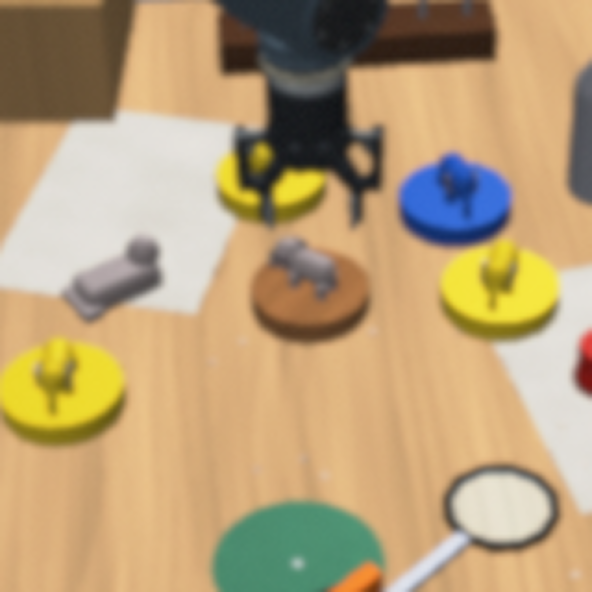

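Emit:
jog_arm:
  commands:
    - [0, 0, 0.008, 0, 0, 0]
    - [0, 0, 0.008, 0, 0, 0]
    - [0, 0, 0.008, 0, 0, 0]
    - [0, 0, 0.01, 0, 0, 0]
    - [0, 0, 0.012, 0, 0, 0]
    - [0, 0, 0.012, 0, 0, 0]
    - [0, 0, 0.012, 0, 0, 0]
    - [0, 0, 0.012, 0, 0, 0]
    - [0, 0, 0.012, 0, 0, 0]
    - [0, 0, 0.006, 0, 0, 0]

```text
clock: 4.92
tool_pos: [519.9, 271.0, 13.3]
ee_rot: [1.28, 1.162, -1.28]
contact_force: [-0.0, 1.8, -0.6]
gripper_width: 70.1
```

Run:
```python
from h import *
snap('wrist','wrist3');snap('side','side3')
im,m=load('side3')
cv2.imwrite('pics/side3c.png',cv2.resize(cv2.cvtColor(im[100:260,180:340],cv2.COLOR_RGB2BGR),None,fx=3.7,fy=3.7,interpolation=cv2.INTER_CUBIC))
```

```text
(no output)
```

View pics/wrist3.png

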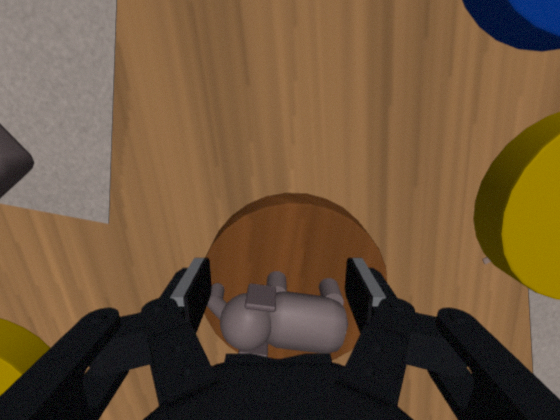

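View pics/side3c.png

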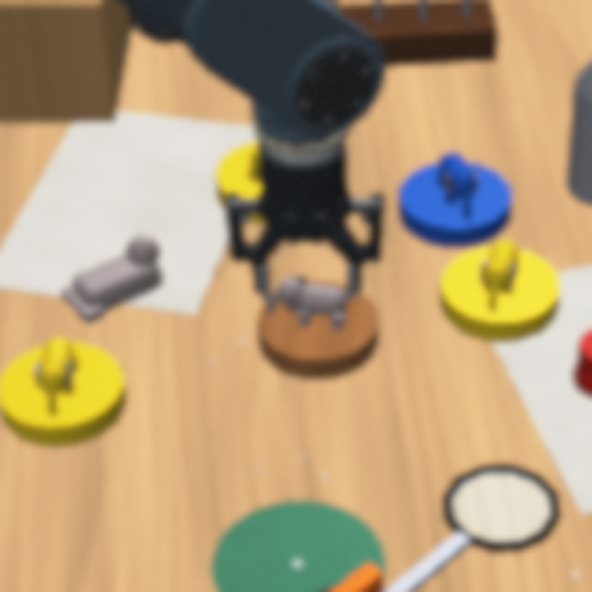

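Run:
```python
from h import *
for n in('wrist2','wrist3'):
    im,m=load(n);H=hsv(im);h,s,v=[H[...,i].astype(int) for i in range(3)]
    if n=='wrist3': pts=[(295,200),(240,222),(210,262),(352,225),(383,265)]
    else: pts=[(278,281),(230,292),(325,292)]
    for u,v_ in pts: print(n,pix2w(m,u,v_,25).round(1))
    for y in(-46,-35,35,46):
        pass
    T=m['pose'];print(T[:3,3])
im,m=load('wrist3');a,b,c,d=150,170,410,365
o=cv2.resize(cv2.cvtColor(im,cv2.COLOR_RGB2BGR)[b:d,a:c],None,fx=3,fy=3,interpolation=cv2.INTER_CUBIC);cv2.imwrite('pics/w3c.png',cv2.convertScaleAbs(o,alpha=1.6))
im,m=load('side3');a,b,c,d=235,150,290,205
o=cv2.resize(cv2.cvtColor(im,cv2.COLOR_RGB2BGR)[b:d,a:c],None,fx=10,fy=10,interpolation=cv2.INTER_CUBIC);cv2.imwrite('pics/s3c.png',cv2.convertScaleAbs(o,alpha=1.3))
```

```text
wrist2 [527.7 359.2  25. ]
wrist2 [499.4 354.7  25. ]
wrist2 [554.  349.5  25. ]
[535.9685994  446.58992484 171.81860601]
wrist3 [531.5 305.5  25. ]
wrist3 [501.3 296.2  25. ]
wrist3 [481.4 274.3  25. ]
wrist3 [560.8 288.7  25. ]
wrist3 [577.6 263.2  25. ]
[526.4611939  346.13775919 171.97375638]
```

View pics/w3c.png

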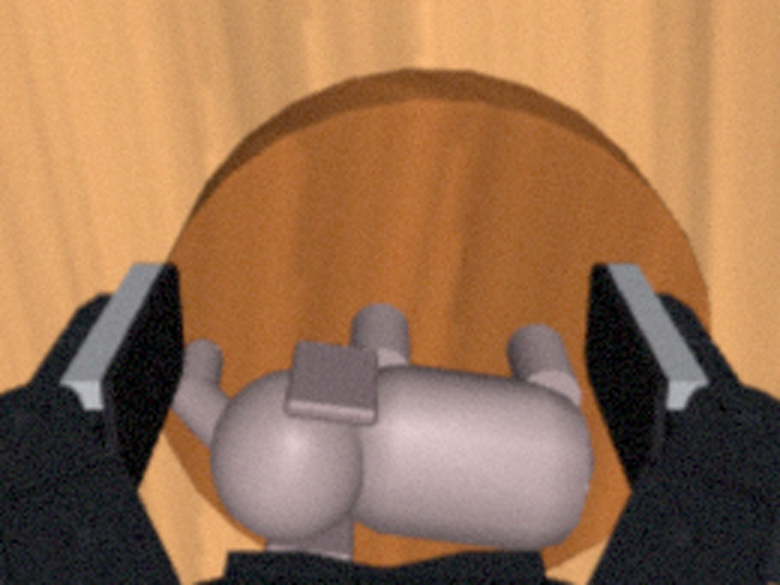

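View pics/s3c.png

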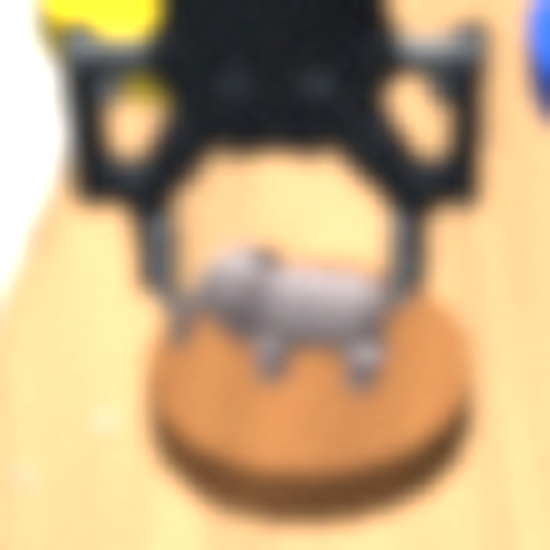

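Run:
```python
from h import *
from scipy.spatial.transform import Rotation as Ro
im,m=load('wrist3')
s=telemetry.get_state();R=Ro.from_rotvec(s['ee_rot']).as_matrix();t=s['tool_pos'];print(t)
for x in(8,0,-5,-15,-24):
    print(x,[w2pix(m,t+R@[x,35*sg,z]).round() for sg in(-1,1) for z in(-11,11)])
# fit plinth: edges
B=[(290,192.7),(150+200/3,170+200/3),(150+640/3,170+165/3)] # bottom rim?
for p in B: print('z0',pix2w(m,*p,0).round(1),'z25',pix2w(m,*p,25).round(1))
print('top rim',pix2w(m,150+430/3,170+98/3,25))
```

```text
[519.77988967 271.00938136  13.26345708]
8 [array([222., 230.]), array([224., 263.]), array([336., 230.]), array([334., 263.])]
0 [array([219., 235.]), array([221., 269.]), array([339., 235.]), array([336., 269.])]
-5 [array([217., 238.]), array([220., 273.]), array([340., 238.]), array([338., 273.])]
-15 [array([214., 246.]), array([216., 282.]), array([344., 246.]), array([342., 282.])]
-24 [array([210., 253.]), array([213., 291.]), array([348., 253.]), array([345., 291.])]
z0 [529.7 303.4   0. ] z25 [529.2 309.6  25. ]
z0 [480.9 279.3   0. ] z25 [487.6 289.   25. ]
z0 [573.7 278.3   0. ] z25 [566.8 288.2  25. ]
top rim [530.51178154 304.12953141  25.        ]
```

Run:
```python
from h import *
im,m=load('side3')
for dx in(-40,40):
  for z in(5,16,26,38): print(dx,z,w2pix(m,(519.8+dx,271-11,z)).round(1), w2pix(m,(519.8+dx,271+11,z)).round(1))
a,b,c,d=235,150,290,205
for cy in (240,249):
    o=cv2.resize(cv2.cvtColor(im,cv2.COLOR_RGB2BGR)[b:d,a:c],None,fx=10,fy=10,interpolation=cv2.INTER_CUBIC)
    for z,col in((25,(0,255,0)),(0,(255,255,0))):
        p=(circ_px(m,528,cy,z,55)-[a,b]+.5)*10
        cv2.polylines(o,[p.astype(np.int32)],True,col,1)
    cv2.imwrite(f'pics/s3_{cy}.png',o)
```

```text
-40 5 [252.3 189.1] [252.  184.9]
-40 16 [252.2 186.6] [251.8 182.4]
-40 26 [252.  184.3] [251.7 180.1]
-40 38 [251.8 181.6] [251.5 177.4]
40 5 [276.1 187.6] [275.5 183.4]
40 16 [276.  185.1] [275.5 180.9]
40 26 [276.  182.8] [275.4 178.6]
40 38 [275.9 180.1] [275.4 175.9]
```

View pics/s3_249.png

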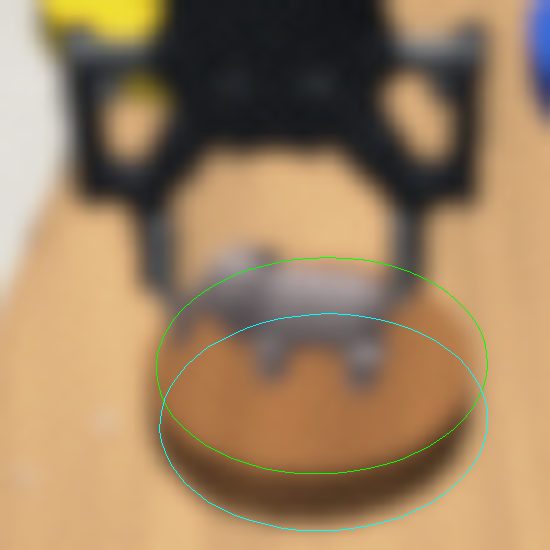

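Run:
```python
from h import *
im,m=load('side3')
print([ (z,w2pix(m,(520,271-38,z)).round(1)) for z in(60,79,100,110,120)])
```

```text
[(60, array([264.3, 181. ])), (79, array([264.1, 176.5])), (100, array([263.9, 171.4])), (110, array([263.8, 168.9])), (120, array([263.7, 166.4]))]
```

Emit:
jog_arm:
  commands:
    - [0, 0, -0.005, 0, 0, 0]
    - [0, 0, -0.01, 0, 0, 0]
    - [0, 0, -0.015, 0, 0, 0]
    - [0, 0, -0.015, 0, 0, 0]
    - [0, 0, -0.015, 0, 0, 0]
    - [0, 0, -0.015, 0, 0, 0]
    - [0, 0, -0.01, 0, 0, 0]
    - [0, 0, 0, 0, 0, 0]

```text
clock: 6.02
tool_pos: [527.9, 357.0, 13.2]
ee_rot: [1.279, 1.163, -1.279]
contact_force: [0.6, -0.1, 0.0]
gripper_width: 70.4
```

Emit:
jog_arm:
  commands:
    - [0, 0, 0, 0, 0, 0]
    - [0, 0, 0, 0, 0, 0]
    - [0, 0, 0, 0, 0, 0]
    - [0, 0, 0, 0, 0, 0]
  jaw: 0.045

```text
clock: 6.52
tool_pos: [528.0, 356.2, 13.3]
ee_rot: [1.28, 1.162, -1.28]
contact_force: [-0.2, -0.6, -0.2]
gripper_width: 44.4
```

Run:
```python
from h import *
snap('wrist','wrist4');snap('side','side4')
im,m=load('side4')
cv2.imwrite('pics/side4c.png',cv2.resize(cv2.cvtColor(im[100:230,200:330],cv2.COLOR_RGB2BGR),None,fx=4.6,fy=4.6,interpolation=cv2.INTER_CUBIC))
```

```text
(no output)
```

View pics/wrist4.png

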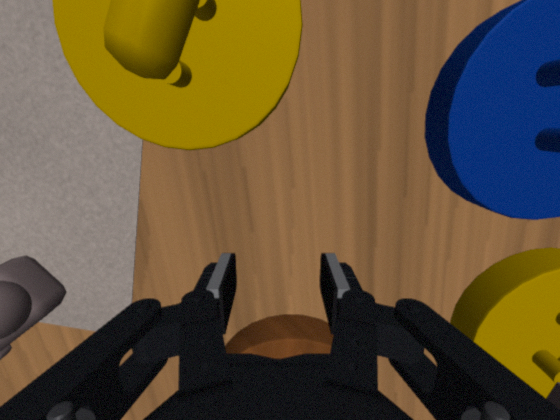

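View pics/side4c.png

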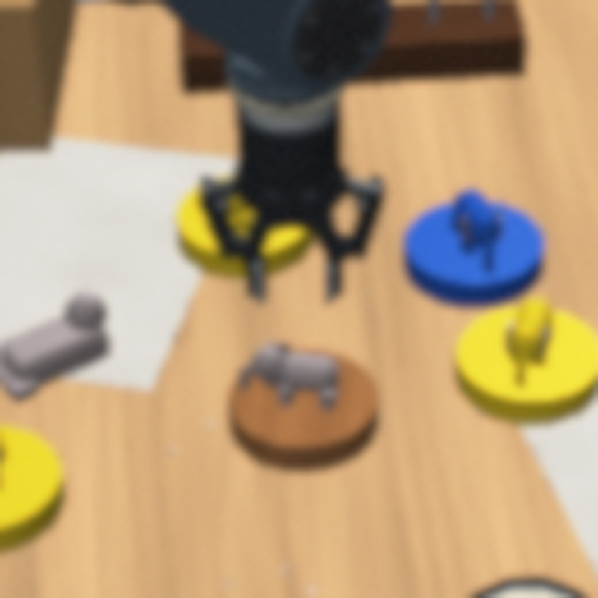

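Run:
```python
from h import *
im,m=load('side4')
for z in(5,10,20,30,40,50): print(z,w2pix(m,(553,345,z)).round(1),w2pix(m,(553,367,z)).round(1))
im,m=load('wrist4')
H=hsv(im);h,s,v=[H[...,i].astype(int) for i in range(3)]
print(v[240:300:3,226], v[240:300:3,230])
print('plinth', pix2w(m,290,322,25),pix2w(m,290,316,0))
```

```text
5 [272.1 171.8] [271.6 167.9]
10 [272.1 170.7] [271.6 166.8]
20 [272.  168.5] [271.6 164.5]
30 [272.  166.2] [271.5 162.3]
40 [271.9 163.9] [271.5 160. ]
50 [271.9 161.6] [271.4 157.7]
[123 120 124 120 111  86  88  87  76  51  25  14  16  15   4   5   8   6
   0  10] [128 129 129 130 113  54  24  17  13  14  10   7  13   5  10   1  12  12
   9   8]
plinth [530.73780049 315.54550129  25.        ] [530.49244471 300.7897908    0.        ]
```

Emit:
jog_arm:
  commands:
    - [0.004, 0, 0, 0, 0, 0]
    - [0.003, 0, 0, 0, 0, 0]
    - [0.002, 0, 0, 0, 0, 0]
    - [0, 0, 0, 0, 0, 0]

```text
clock: 7.12
tool_pos: [527.9, 356.3, 4.1]
ee_rot: [1.279, 1.162, -1.28]
contact_force: [-0.7, 0.2, -0.4]
gripper_width: 45.1
```

Emit:
jog_arm:
  commands:
    - [0.002, 0, 0, 0, 0, 0]
    - [0.001, 0, 0, 0, 0, 0]
    - [0, 0, 0, 0, 0, 0]

```text
clock: 7.5
tool_pos: [527.9, 356.3, 1.2]
ee_rot: [1.279, 1.162, -1.28]
contact_force: [0.5, 0.4, -0.3]
gripper_width: 45.1
```

Emit:
jog_arm:
  commands:
    - [0.002, 0, 0, 0, 0, 0]
    - [0.002, 0, 0, 0, 0, 0]
    - [0, 0, 0, 0, 0, 0]

```text
clock: 7.88
tool_pos: [527.9, 356.3, -2.9]
ee_rot: [1.279, 1.162, -1.28]
contact_force: [0.2, 0.7, 0.1]
gripper_width: 45.2
```

Emit:
jog_arm:
  commands:
    - [0.003, 0, 0, 0, 0, 0]
    - [0.002, 0, 0, 0, 0, 0]
    - [0, 0, 0, 0, 0, 0]

```text
clock: 8.25
tool_pos: [527.8, 356.3, -7.9]
ee_rot: [1.279, 1.162, -1.28]
contact_force: [0.4, 0.3, -0.2]
gripper_width: 45.1
```

Run:
```python
from h import *
snap('side','side5')
im,m=load('side5')
cv2.imwrite('pics/side5c.png',cv2.resize(cv2.cvtColor(im[130:210,225:325],cv2.COLOR_RGB2BGR),None,fx=7,fy=7,interpolation=cv2.INTER_CUBIC))
```

```text
(no output)
```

View pics/side5c.png

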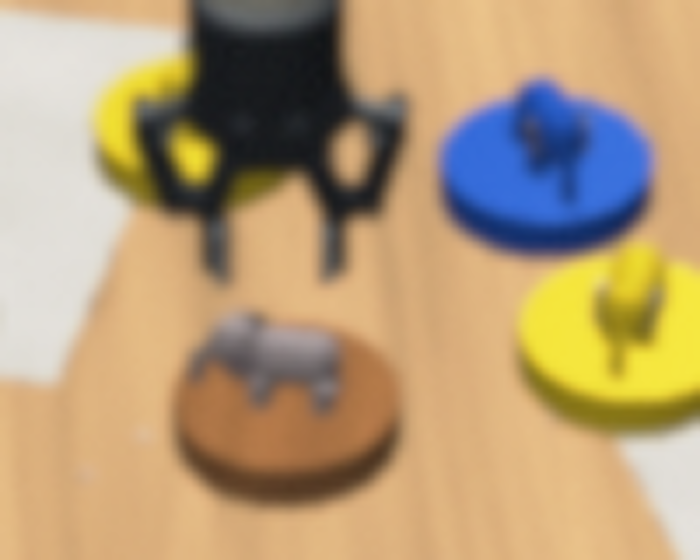

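Emit:
jog_arm:
  commands:
    - [0.002, 0.007, 0, 0, 0, 0]
    - [0.002, 0.007, 0, 2.5, 0, 0]
    - [0, 0, 0, 0, 0, 0]

```text
clock: 8.68
tool_pos: [542.5, 354.8, -12.0]
ee_rot: [1.312, 1.139, -1.312]
contact_force: [-0.4, -0.7, -0.5]
gripper_width: 45.0
```

Run:
```python
from h import *
from scipy.spatial.transform import Rotation as Ro
s=telemetry.get_state();R=Ro.from_rotvec(s['ee_rot']).as_matrix();print(s['tool_pos'],R.round(3)[:,2],s['contact_force'])
snap('wrist','wrist5')
im,m=load('wrist5')
```

```text
[542.49610746 354.76878618 -11.95721151] [-0.141 -0.99   0.   ] [-0.43343299 -0.7083528  -0.54553681]
```

View pics/wrist5.png

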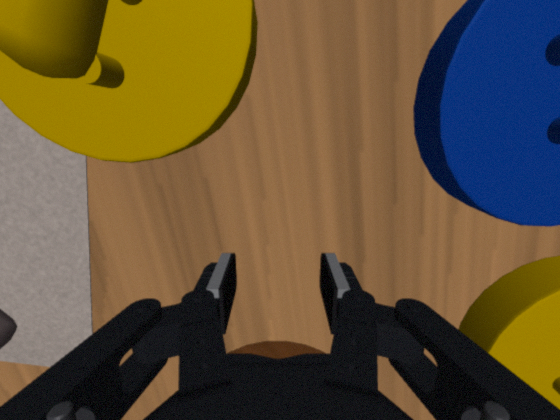

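Emit:
jog_arm:
  commands:
    - [0, 0, 0.01, 0, 0, 0]
    - [0, 0, 0.01, 0, 0, 0]
    - [0, 0, 0.01, 0, 0, 0]
    - [0, 0, 0.008, 0, 0, 0]
    - [0, 0, 0.006, 0, 0, 0]
    - [0, 0, 0.008, 0, 0, 0]
    - [0, 0, 0.01, 0, 0, 0]
    - [0, 0, 0.01, 0, 0, 0]
    - [0, 0, 0.008, 0, 0, 0]
    - [0, 0, 0, 0, 0, 0]

```text
clock: 9.98
tool_pos: [530.7, 275.0, -11.7]
ee_rot: [1.311, 1.14, -1.312]
contact_force: [0.1, 0.1, 0.1]
gripper_width: 45.1
```

Run:
```python
from h import *
s=telemetry.get_state();print(s['tool_pos'],s['contact_force'])
snap('wrist','wrist6');snap('side','side6')
im,m=load('side6')
cv2.imwrite('pics/side6c.png',cv2.resize(cv2.cvtColor(im[140:270,225:325],cv2.COLOR_RGB2BGR),None,fx=5,fy=5,interpolation=cv2.INTER_CUBIC))
```

```text
[530.67133448 274.98459546 -11.74267692] [0.115286   0.08673124 0.05847771]
```

View pics/wrist6.png

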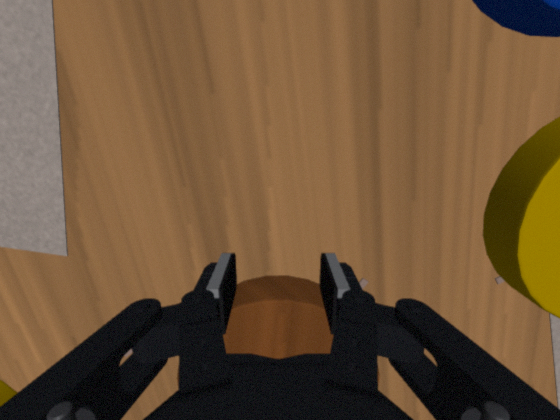

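View pics/side6c.png

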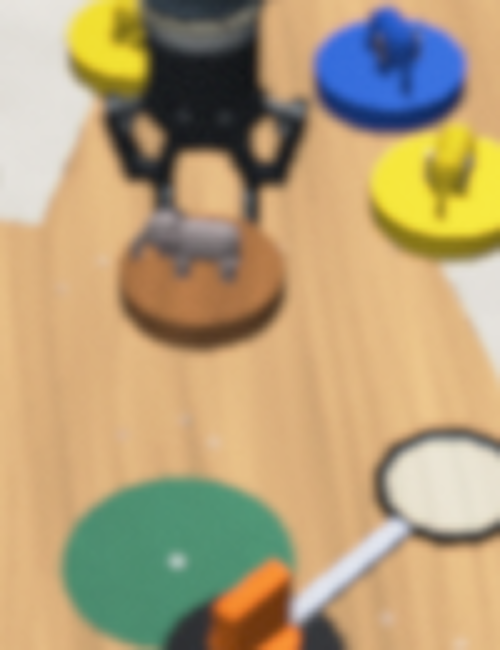

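```bash
cat >> h.py <<'E'
def fit_plinth(im,m,guess,box,thr=135):
    """match the outline of projected plinth (top+bottom circles hull) to the brown mask"""
    H=hsv(im);h,s,v=[H[...,i].astype(int) for i in range(3)]
    a,b,c,d=box
    mk=((h<17)&(s>thr));k=np.zeros(mk.shape,np.uint8);k[b:d,a:c]=mk[b:d,a:c]
    cs,_=cv2.findContours(k,cv2.RETR_EXTERNAL,cv2.CHAIN_APPROX_NONE);ct=max(cs,key=cv2.contourArea)
    k=np.zeros(mk.shape,np.uint8);cv2.fillPoly(k,[cv2.convexHull(ct)],1)
    S=8
    def hull(x,y):
        p=np.vstack([circ_px(m,x,y,25,55),circ_px(m,x,y,0,55)])
        return cv2.convexHull(p)
    best=None
    for st in(4,1):
        x0,y0=guess
        for x in np.arange(x0-5*st,x0+5.1*st,st):
            for y in np.arange(y0-5*st,y0+5.1*st,st):
                q=np.zeros(mk.shape,np.uint8);cv2.fillPoly(q,[np.round(hull(x,y)*16).astype(np.int32)],1,shift=4)
                e=np.count_nonzero(q!=k)
                if best is None or e<best[0]: best=(e,x,y)
        guess=best[1:]
    return best,k.sum()
E
python3 - <<'E'
from h import *
im,m=load('side0');print(fit_plinth(im,m,(521,296),(238,160,292,202)))
im,m=load('top0');print(fit_plinth(im,m,(521,296),(165,195,215,245)))
im,m=load('side6');print(fit_plinth(im,m,(522,214),(240,180,290,215)))
E
```

```text
((np.int64(174), np.float64(519.0), np.float64(308.0)), np.uint64(566))
((np.int64(164), np.float64(526.0), np.float64(295.0)), np.uint64(897))
((np.int64(231), np.float64(519.0), np.float64(222.0)), np.uint64(576))
```

```bash
cat >> h.py <<'E'
def ov(n,x,y,box,k,out):
    im,m=load(n);a,b,c,d=box
    o=cv2.resize(cv2.cvtColor(im,cv2.COLOR_RGB2BGR)[b:d,a:c],None,fx=k,fy=k,interpolation=cv2.INTER_CUBIC)
    for z,col in((25,(0,255,0)),(0,(255,255,0))):
        p=(circ_px(m,x,y,z,55)-[a,b]+.5)*k
        cv2.polylines(o,[p.astype(np.int32)],True,col,1)
    cv2.imwrite(f'pics/{out}.png',o)
E
python3 - <<'E'
from h import *
ov('side6',522,214.6,(240,170,300,220),10,'o6')
E
```

```text
(no output)
```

View pics/o6.png

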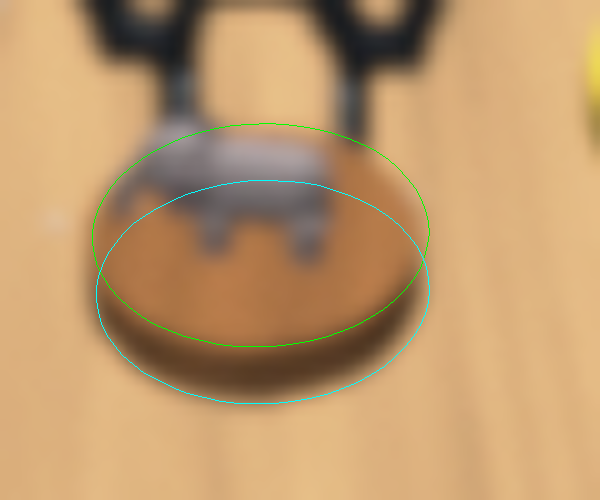

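Emit:
jog_arm:
  commands:
    - [0, 0, 0.006, 0, 0, 0]
    - [0, 0, 0.01, 0, 0, 0]
    - [0, 0, 0.012, 0, 0, 0]
    - [0, 0, 0.012, 0, 0, 0]
    - [0, 0, 0.012, 0, 0, 0]
    - [0, 0, 0.012, 0, 0, 0]
    - [0, 0, 0.012, 0, 0, 0]
    - [0, 0, 0.012, 0, 0, 0]
    - [0, 0, 0.012, 0, 0, 0]
    - [0, 0, 0.012, 0, 0, 0]

```text
clock: 11.32
tool_pos: [515.1, 164.1, -11.7]
ee_rot: [1.311, 1.14, -1.311]
contact_force: [-0.5, 1.8, -0.3]
gripper_width: 45.0
```

Emit:
jog_arm:
  commands:
    - [0, 0, 0.012, 0, 0, 0]
    - [0, 0, 0.012, 0, 0, 0]
    - [0, 0, 0.012, 0, 0, 0]
    - [0, 0, 0.012, 0, 0, 0]
    - [0, 0, 0.012, 0, 0, 0]
    - [0, 0, 0.01, 0, 0, 0]
    - [0, 0, 0.01, 0, 0, 0]
    - [0, 0, 0.008, 0, 0, 0]
    - [0, 0, 0.006, 0, 0, 0]
    - [0, 0, 0, 0, 0, 0]

```text
clock: 12.58
tool_pos: [502.1, 71.4, -11.7]
ee_rot: [1.311, 1.14, -1.312]
contact_force: [-0.5, 0.1, 0.5]
gripper_width: 44.9
```

Run:
```python
from h import *
s=telemetry.get_state();print(s['tool_pos'],s['contact_force'])
snap('side','side7');snap('top','top7')
t=s['tool_pos']
ov('side7',t[0]-.141*61,t[1]-.99*61,(210,200,320,290),7,'o7')
ov('top7',t[0]-.141*61,t[1]-.99*61,(240,140,380,260),5,'o7t')
print(t[0]-.141*61,t[1]-.99*61)
```

```text
[502.07856489  71.36447272 -11.70004602] [-0.4620496   0.11732649  0.50736975]
493.4775648917289 10.974472720584203
```

View pics/o7.png

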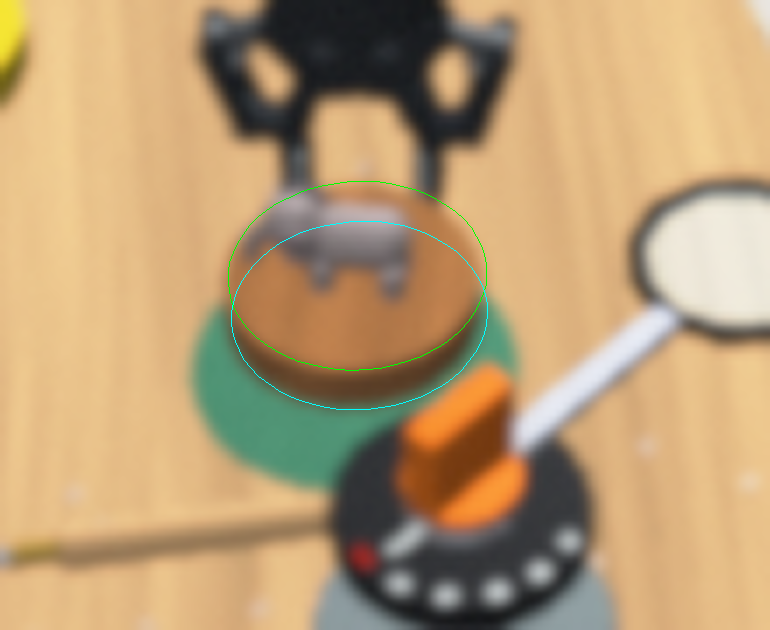

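View pics/o7t.png

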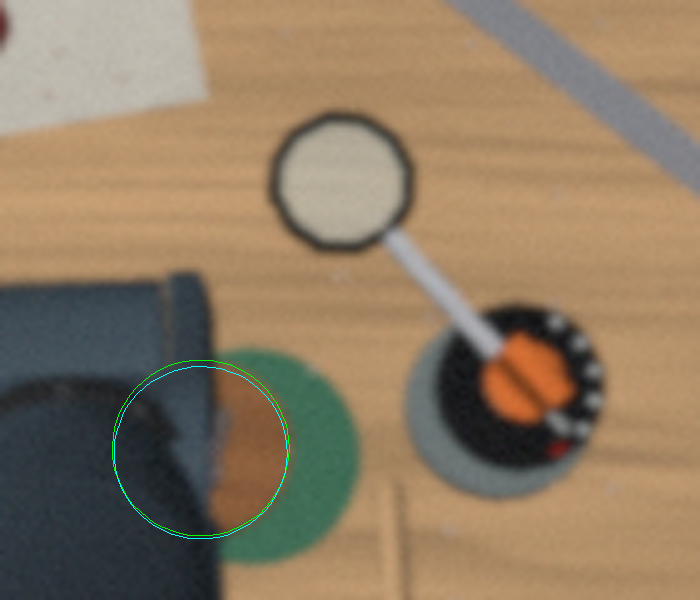

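Emit:
jog_arm:
  commands:
    - [0, 0, 0.006, 0, 0, 0]
    - [0, 0, 0.008, 0, 0, 0]
    - [0, 0, 0.008, 0, 0, 0]
    - [0, 0, 0.006, 0, 0, 0]
    - [0, 0, 0.003, 0, 0, 0]
    - [0, 0, 0, 0, 0, 0]
    - [0, 0, -0.006, 0, 0, 0]
    - [0, 0, -0.012, 0, 0, 0]
    - [0, 0, -0.02, 0, 0, 0]
    - [0, 0, -0.02, 0, 0, 0]

```text
clock: 13.92
tool_pos: [506.0, 99.9, -11.7]
ee_rot: [1.311, 1.14, -1.311]
contact_force: [-0.6, -0.6, -0.7]
gripper_width: 45.0
```

Run:
```python
from h import *
s=telemetry.get_state();print(s['tool_pos'],s['contact_force'])
snap('side','side8');snap('top','top8')
ov('side8',489.5,-19.5,(210,200,320,290),7,'o8')
ov('top8',489.5,-19.5,(240,140,380,260),5,'o8t')
```

```text
[506.02492641  99.89468641 -11.7041357 ] [-0.57364826 -0.55195942 -0.6546462 ]
```

View pics/o8.png

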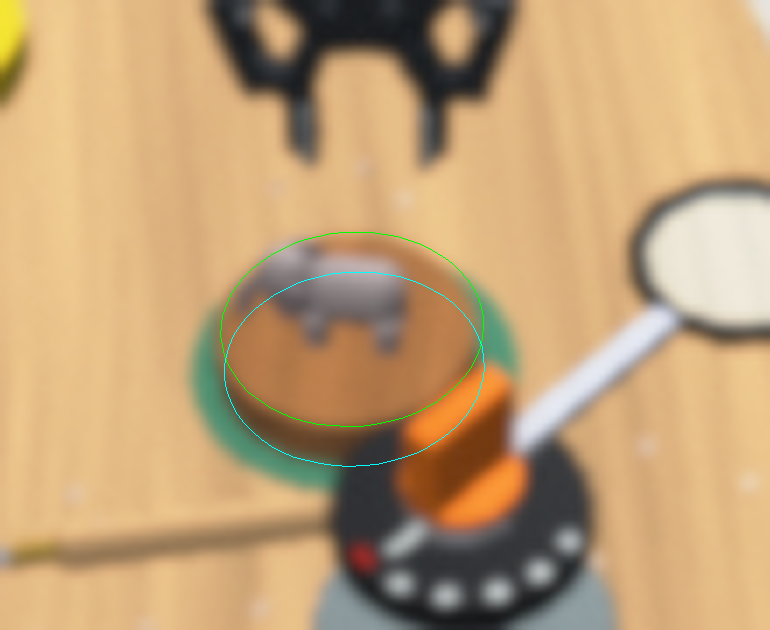

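View pics/o8t.png

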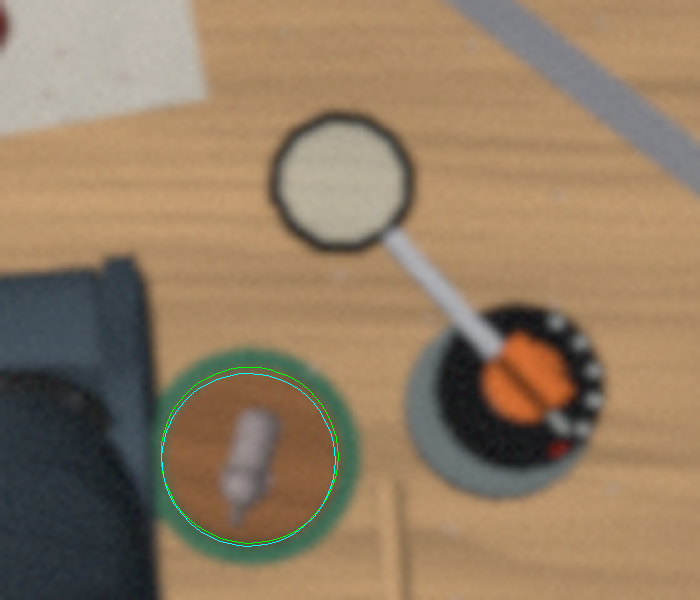

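Emit:
jog_arm:
  commands:
    - [-0.02, 0, 0, 0, 0, 0]
    - [-0.04, 0, 0, 0, 0, 0]
    - [-0.05, 0, 0, 0, 0, 0]
    - [-0.05, 0, 0, 0, 0, 0]
    - [-0.04, 0, 0, 0, 0, 0]
    - [-0.01, 0.004, 0.02, 0, 0, 0]
    - [0, 0.007, 0.036, 0, 0, 0]
    - [0, 0.007, 0.036, 0, 0, 0]
    - [0, 0.007, 0.036, 0, 0, 0]
    - [0, 0.007, 0.036, 0, 0, 0]

```text
clock: 15.28
tool_pos: [514.6, -69.5, 198.2]
ee_rot: [1.311, 1.14, -1.311]
contact_force: [0.1, -0.0, -0.7]
gripper_width: 45.0
```

Emit:
jog_arm:
  commands:
    - [0, 0.007, 0.036, 0, 0, 0]
    - [0, 0.007, 0.036, 0, 0, 0]
    - [0, 0.006, 0.024, 0, 0, 0]
    - [0, 0.003, 0.012, 0, 0, 0]
    - [0, 0, 0, 10, 0, 0]
    - [0, 0, 0, 10, 0, 0]
    - [0, 0, 0, 10, 0, 0]
    - [0, 0, 0, 10, 0, 0]
    - [0, 0, 0, 0, 0, 0]

```text
clock: 16.4
tool_pos: [522.5, -178.0, 198.3]
ee_rot: [1.793, 0.69, -1.793]
contact_force: [0.0, 0.0, -0.4]
gripper_width: 45.2
```

Run:
```python
from h import *
from scipy.spatial.transform import Rotation as Ro
s=telemetry.get_state();R=Ro.from_rotvec(s['ee_rot']).as_matrix();print(s['tool_pos'],R.round(3)[:,1],s['contact_force'])
snap('wrist','wrist9');snap('top','top9')
```

```text
[ 522.48134347 -177.97755013  198.25633332] [ 0.67  -0.742 -0.   ] [ 0.00202212  0.01967096 -0.40804864]
```

View pics/wrist9.png

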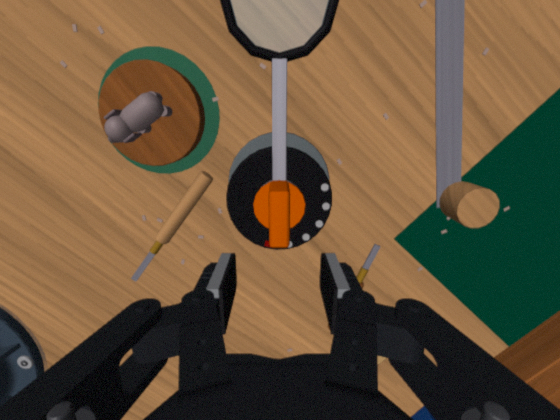

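Run:
```python
from h import *
im,m=load('wrist9');H=hsv(im);h,s,v=[H[...,i].astype(int) for i in range(3)]
def box(k,u0,v0,u1,v1):
    o=np.zeros_like(k);o[v0:v1,u0:u1]=k[v0:v1,u0:u1];return o
print('plate',fit_disc(m,box((v<50)|((s>170)&(h<15)),215,140,340,252),94,50))
g=box((h>60)&(h<95)&(s>60)&(v>40),90,40,225,180)
print('green',fit_disc(m,g,0,70))
br=box((h<15)&(s>135),90,50,215,175)
print('plinth',fit_disc(m,br,25,55))
fl=box((h<15)&(s>190),245,170,315,236)
print('knob',fit_disc(m,fl,109,23))
# arm edges
for row in(80,110,140,165):
    w=np.nonzero((v[row,255:305]>110)&(s[row,255:305]<60))[0]+255;print('arm',row,w.min(),w.max(),pix2w(m,w.mean(),row,106).round(1))
c=pix2w(m,280,197,94);print(c)
for n,(u,vv) in dict(d5=(325,187),d4=(326,206),d3=(319,224),d2=(306,237),d1=(290,244),red=(267,243)).items():
    p=pix2w(m,u,vv,94);print(n,p.round(1))
cv2.imwrite('pics/w9c.png',cv2.resize(cv2.cvtColor(im[130:260,215:345],cv2.COLOR_RGB2BGR),None,fx=4.5,fy=4.5,interpolation=cv2.INTER_CUBIC))
```

```text
plate (array([ 525.67566673, -176.19750006,   48.88240578]), np.float64(0.2590499562658854))
green (array([490.6250907 , -20.38896911,  68.97609276]), np.float64(0.09741839410682344))
plinth (array([489.36567823, -22.28835714,  54.74268009]), np.float64(0.9850570795131209))
knob (array([ 523.958798  , -177.64931738,   23.73614381]), np.float64(0.7163854690557653))
arm 80 272 286 [ 600.9 -108.2  106. ]
arm 110 272 286 [ 584.3 -123.2  106. ]
arm 140 272 285 [ 566.4 -138.9  106. ]
arm 165 273 285 [ 551.2 -153.2  106. ]
[ 528.51462959 -175.09278259   94.        ]
d5 [ 563.3 -199.4   94. ]
d4 [ 551. -213.   94.]
d3 [ 533.8 -220.7   94. ]
d2 [ 515.8 -220.8   94. ]
d1 [ 499.9 -214.3   94. ]
red [ 485.6 -196.9   94. ]
```

View pics/w9c.png

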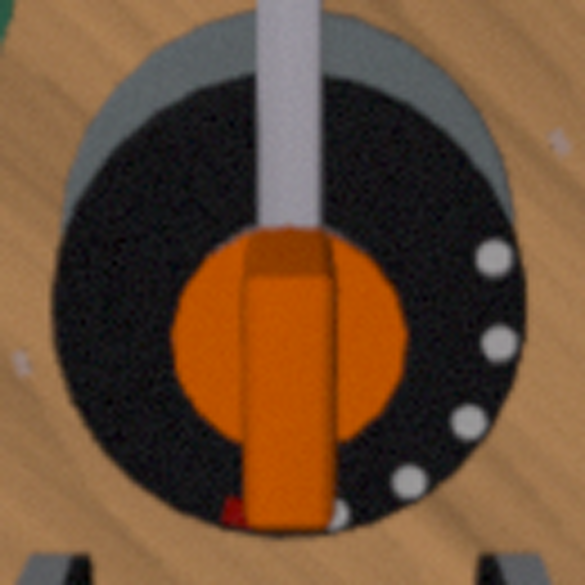

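Emit:
jog_arm:
  commands:
    - [0.015, 0.0005, -0.0025, 0, 0, 0]
    - [0.02, 0, 0, 0, 0, 0]
    - [0.02, 0, 0, 0, 0, 0]
    - [0.015, 0, 0, 0, 0, 0]
    - [0.01, 0, 0, 0, 0, 0]
    - [0.005, 0, 0, 0, 0, 0]
    - [0, 0, 0, 0, 0, 0]

```text
clock: 17.38
tool_pos: [524.8, -177.2, 113.3]
ee_rot: [1.794, 0.689, -1.794]
contact_force: [-0.4, 0.4, 0.5]
gripper_width: 45.1
```

Run:
```python
from h import *
s=telemetry.get_state();print(s['tool_pos'],s['contact_force'])
snap('wrist','wrist10');snap('side','side10')
im,m=load('side10')
cv2.imwrite('pics/s10c.png',cv2.resize(cv2.cvtColor(im[190:310,220:340],cv2.COLOR_RGB2BGR),None,fx=5,fy=5,interpolation=cv2.INTER_CUBIC))
```

```text
[ 524.7537379  -177.21947247  113.25686086] [-0.40189321  0.43248597  0.51984059]
```

View pics/wrist10.png

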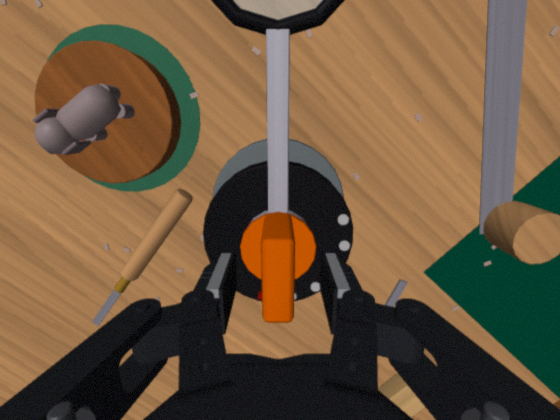

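View pics/s10c.png

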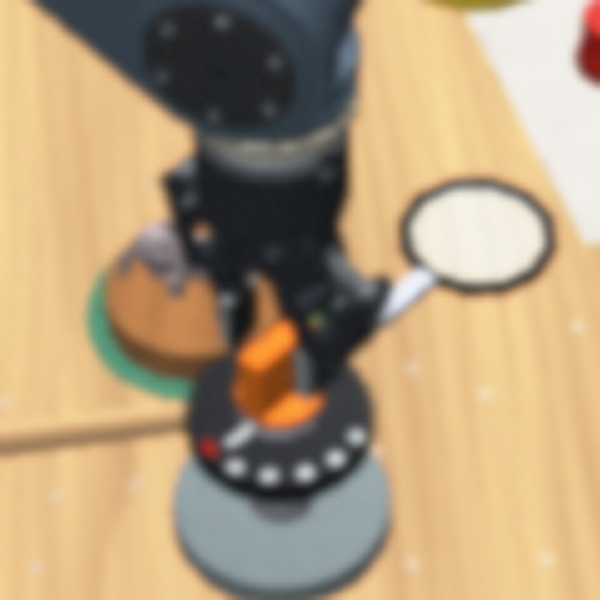

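Run:
```python
from h import *
from scipy.spatial.transform import Rotation as Ro
im,m=load('wrist10')
cv2.imwrite('pics/w10c.png',cv2.resize(cv2.cvtColor(im[190:340,195:365],cv2.COLOR_RGB2BGR),None,fx=4.5,fy=4.5,interpolation=cv2.INTER_CUBIC))
s=telemetry.get_state();R=Ro.from_rotvec(s['ee_rot']).as_matrix();t=s['tool_pos']
for r_ in(238,241,244,318,320,322):
    p=pix2w(m,278.5,r_,150);print(r_,p.round(1),(R.T@(p-t)).round(1))
H=hsv(im);h,s_,v=[H[...,i].astype(int) for i in range(3)]
def box(k,u0,v0,u1,v1):
    o=np.zeros_like(k);o[v0:v1,u0:u1]=k[v0:v1,u0:u1];return o
p,e=fit_disc(m,box((v<45)|((s_>170)&(h<15)),200,160,360,262),94,50);print(p,e,R.T@(np.array([p[0],p[1],94])-t))
```

```text
238 [ 542.9 -161.2  150. ] [-36.2   0.  -24.1]
241 [ 541.8 -162.2  150. ] [-36.2   0.  -22.6]
244 [ 540.7 -163.1  150. ] [-36.2   0.  -21.2]
318 [ 511.2 -189.8  150. ] [-36.2   0.1  18.6]
320 [ 510.3 -190.6  150. ] [-36.2   0.1  19.8]
322 [ 509.4 -191.4  150. ] [-36.2   0.1  21. ]
[ 526.46709872 -175.62504442   48.67506487] 0.30983485518412146 [19.7616651  -0.29018855 -2.20516302]
```

View pics/w10c.png

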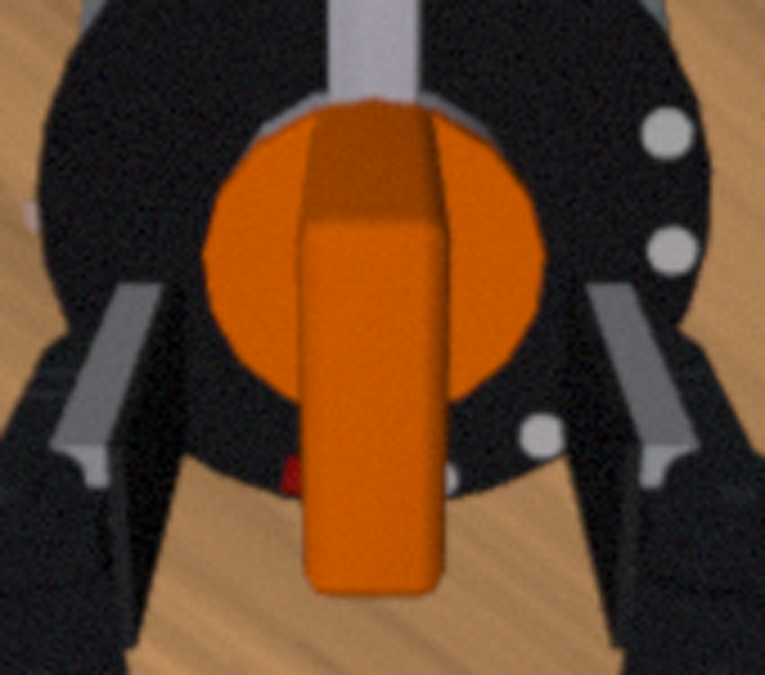

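Emit:
jog_arm:
  commands:
    - [0.006, 0, -0.0015, 0, 0, 0]
    - [0.005, 0, 0, 0, 0, 0]
    - [0.003, 0, 0, 0, 0, 0]
    - [0, 0, 0, 0, 0, 0]

```text
clock: 17.98
tool_pos: [525.7, -176.1, 99.0]
ee_rot: [1.794, 0.689, -1.795]
contact_force: [0.5, 0.5, -0.9]
gripper_width: 44.8
```

Emit:
jog_arm:
  commands:
    - [0, 0, 0, 0, 0, 0]
    - [0, 0, 0, 0, 0, 0]
    - [0, 0, 0, 0, 0, 0]
    - [0, 0, 0, 0, 0, 0]
    - [0, 0, 0, 0, 0, 0]
    - [0, 0, 0, 0, 0, 0]
  jaw: 0.005

```text
clock: 18.73
tool_pos: [525.9, -176.2, 99.5]
ee_rot: [1.794, 0.689, -1.794]
contact_force: [-1.4, 1.2, 5.4]
gripper_width: 15.0
```

Run:
```python
from h import *
s=telemetry.get_state();print(s['tool_pos'],s['contact_force'],s['moment'],s['gripper_width'],s['qpos'])
snap('wrist','wrist11');snap('side','side11')
im,m=load('wrist11')
cv2.imwrite('pics/w11c.png',cv2.resize(cv2.cvtColor(im[170:340,185:375],cv2.COLOR_RGB2BGR),None,fx=4,fy=4,interpolation=cv2.INTER_CUBIC))
```

```text
[ 525.93093479 -176.23620546   99.53564459] [-1.37703598  1.1846495   5.35827323] [ 0.1432714   0.25383823 -0.01991256] 15.037222676659459 [-4.07261969e-01  5.04867856e-01  1.73907536e+00 -9.60139568e-06
  8.97320189e-01  4.30450890e-01]
```

View pics/w11c.png

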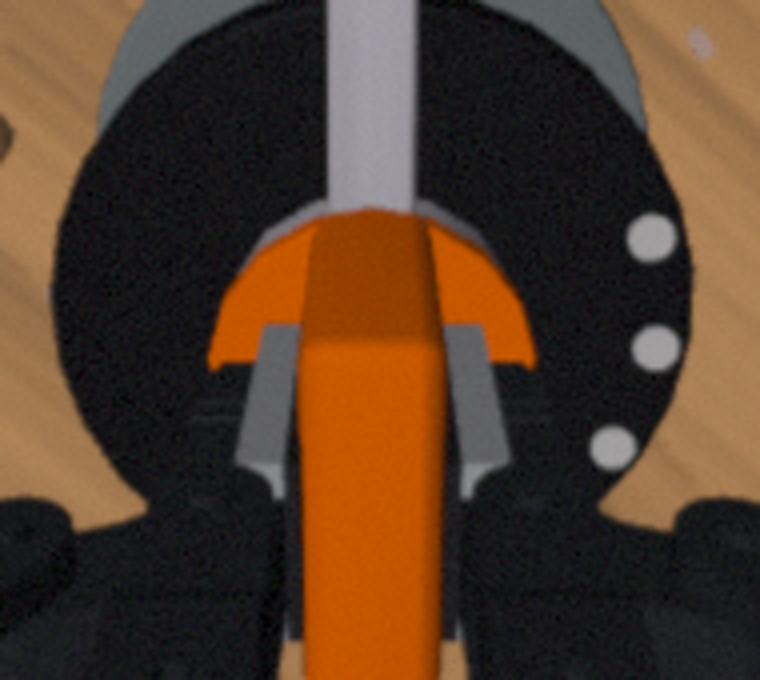

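Emit:
jog_arm:
  commands:
    - [0, 0, 0, -2, 0, 0]
    - [0, 0, 0, -5, 0, 0]
    - [0, 0, 0, -6, 0, 0]
    - [0, 0, 0, -6, 0, 0]
    - [0, 0, 0, -6, 0, 0]
    - [0, 0, 0, -6, 0, 0]
    - [0, 0, 0, -6, 0, 0]
    - [0, 0, 0, -5, 0, 0]
    - [0, 0, 0, -3, 0, 0]
    - [0, 0, 0, 0, 0, 0]

```text
clock: 20.08
tool_pos: [525.9, -176.2, 99.5]
ee_rot: [1.247, 1.184, -1.247]
contact_force: [-1.5, 0.9, 5.2]
gripper_width: 15.3
```

```bash
cat >> h.py <<'E'
def armang(n,rows=(60,80,100,120,140,160),lo=240,hi=320):
    from scipy.spatial.transform import Rotation as Ro
    im,m=load(n);H=hsv(im);h,s,v=[H[...,i].astype(int) for i in range(3)];P=[]
    for row in rows:
        w=np.nonzero((v[row,lo:hi]>110)&(s[row,lo:hi]<60))[0]+lo
        if len(w)>5: P.append(pix2w(m,(w.min()+w.max())/2,row,106)[:2]); print(row,w.min(),w.max(),P[-1].round(1))
    P=np.array(P);d=P[0]-P[-1]; print('arm angle',np.degrees(np.arctan2(d[1],d[0])),'from axis',[np.degrees(np.arctan2(p[1]+176.2,p[0]-525.7)).round(1) for p in P])
E
python3 - <<'E'
from h import *
from scipy.spatial.transform import Rotation as Ro
s=telemetry.get_state();R=Ro.from_rotvec(s['ee_rot']).as_matrix();print(s['tool_pos'],s['contact_force'],s['moment'],s['gripper_width'])
print('jaw heading',np.degrees(np.arctan2(R[1,1],R[0,1])))
snap('wrist','wrist12');snap('top','top12')
armang('wrist11');armang('wrist12')
E
```

```text
[ 525.90507992 -176.21399569   99.53639443] [-1.50236256  0.85804787  5.21116616] [0.08840449 0.31557903 0.02553323] 15.323947764382801
jaw heading -2.9496034752024523
60 265 289 [ 601.3 -107.7]
80 266 289 [ 595.1 -113.6]
100 266 289 [ 588.4 -119.6]
120 266 289 [ 581.4 -125.9]
140 266 288 [ 574.1 -132.2]
160 266 288 [ 566.6 -138.9]
arm angle 41.976026828434094 from axis [np.float64(42.2), np.float64(42.1), np.float64(42.1), np.float64(42.1), np.float64(42.3), np.float64(42.4)]
60 265 297 [531.9 -74.1]
80 266 289 [529.8 -82.6]
100 266 289 [529.3 -91.6]
120 266 289 [ 528.8 -100.9]
140 266 289 [ 528.3 -110.6]
160 267 288 [ 527.8 -120.7]
arm angle 85.03323816877132 from axis [np.float64(86.5), np.float64(87.5), np.float64(87.5), np.float64(87.6), np.float64(87.7), np.float64(87.8)]
```

View pics/wrist12.png

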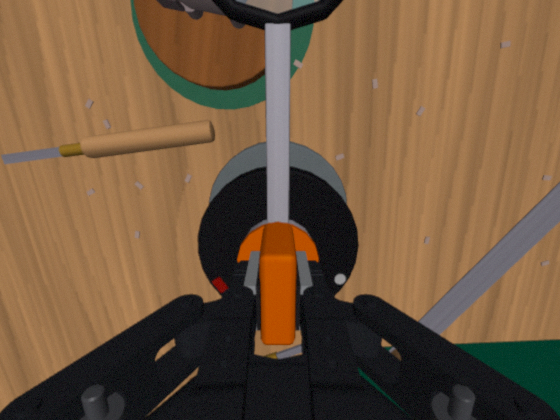

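Run:
```python
from h import *
axes=[]
for n,bx in(('wrist9',(300,175,335,245)),('wrist10',(305,205,356,295)),('wrist11',(325,215,375,295)),('wrist12',(325,265,355,295))):
    im,m=load(n);H=hsv(im);h,s,v=[H[...,i].astype(int) for i in range(3)]
    a,b,c,d=bx
    k=np.zeros(v.shape,np.uint8);k[b:d,a:c]=((v>90)&(s<60))[b:d,a:c]
    nn,lab,st,ce=cv2.connectedComponentsWithStats(k)
    P=[]
    for i in range(1,nn):
        if 12<st[i,4]<300: P.append((ce[i],st[i,4],pix2w(m,*ce[i],94)[:2]))
    for c_,ar,p in P:
        print(n,c_.round(1),ar,p.round(1),'ang',np.degrees(np.arctan2(p[1]+176.2,p[0]-525.7)).round(1),np.hypot(p[1]+176.2,p[0]-525.7).round(1))
im,m=load('wrist12');H=hsv(im);h,s,v=[H[...,i].astype(int) for i in range(3)]
g=np.zeros(v.shape,bool);q=(h>60)&(h<95)&(s>60)&(v>40);q2=(h<15)&(s>135)
g[0:115,120:320]=(q|q2)[0:115,120:320]
cs,_=cv2.findContours(g.astype(np.uint8),cv2.RETR_EXTERNAL,cv2.CHAIN_APPROX_NONE);c=max(cs,key=cv2.contourArea)[:,0]
c=c[(c[:,1]>3)&~((c[:,0]>225)&(c[:,1]<95))]
P=np.array([pix2w(m,*p.astype(float),0)[:2] for p in c]);
s_=least_squares(lambda p:np.hypot(*(P-p).T)-70,[490,-20],loss='soft_l1');print('green',s_.x,np.abs(s_.fun).mean())
pl=np.zeros(v.shape,bool);pl[160:245,190:370]=((v<50)|((s>170)&(h<15)))[160:245,190:370]
print('plate',fit_disc(m,pl,94,50))
# plinth
print('red',pix2w(m,220,285,94))
```

```text
wrist9 [324.3 186.9] 50 [ 563.  -198.9] ang -31.3 43.6
wrist9 [325.6 205.9] 46 [ 550.9 -212.7] ang -55.4 44.3
wrist9 [318.9 223.4] 44 [ 534.2 -220.2] ang -79.1 44.8
wrist9 [305.6 236.9] 44 [ 515.6 -220.5] ang -102.9 45.4
wrist10 [342.9 219.1] 100 [ 563.1 -199. ] ang -31.3 43.8
wrist10 [344.  245.3] 93 [ 550.8 -212.7] ang -55.5 44.3
wrist10 [315.  286.5] 78 [ 515.6 -220.2] ang -103.0 45.1
wrist11 [347.5 229. ] 112 [ 563.1 -199. ] ang -31.4 43.8
wrist11 [348.6 256.8] 106 [ 550.8 -212.8] ang -55.6 44.4
wrist11 [337.8 281.5] 93 [ 534.1 -220.2] ang -79.2 44.8
wrist12 [339.7 278.6] 92 [ 563.4 -199.1] ang -31.2 44.0
green [493.23924506 -19.97120762] 11.827570975923091
plate (array([ 525.1305005 , -173.55856024,   47.9959972 ]), np.float64(0.2512197330000261))
red [ 486.85832138 -199.79951226   94.        ]
```

Run:
```python
import numpy as np
from scipy.optimize import least_squares
P=np.array([[563.1,-199],[550.9,-212.7],[534.15,-220.2],[515.6,-220.4]]);k=np.array([2,1,0,-1])
def f(p):
    a=p[3]+k*np.radians(24);return (P-(p[:2]+p[2]*np.c_[np.cos(a),np.sin(a)])).ravel()
for fix in (None,44,45,43):
    g=(lambda p:np.r_[f(p),(0 if fix is None else 10*(p[2]-fix))])
    s=least_squares(g,[525,-176,44,np.radians(-79)]);print(s.x[:3].round(2),np.degrees(s.x[3])+180,np.abs(s.fun).max().round(2),'spot dir',np.degrees(np.arctan2(-20.4-s.x[1],490.6-s.x[0])))
```

```text
[ 524.67 -177.     44.29] 102.27187725207133 0.07 spot dir 102.2738786748843
[ 524.77 -177.23   44.  ] 102.27187726397878 0.23 spot dir 102.29295249453213
[ 524.41 -176.42   44.99] 102.27187734356724 0.38 spot dir 102.22692201545057
[ 525.14 -178.04   43.01] 102.27187690857558 0.8 spot dir 102.35827343449486
```

Emit:
jog_arm:
  commands:
    - [0, 0, 0, -3, 0, 0]
    - [0, 0, 0, -4, 0, 0]
    - [0, 0, 0, -4, 0, 0]
    - [0, 0, 0, -2.5, 0, 0]
    - [0, 0, 0, -1.5, 0, 0]
    - [0, 0, 0, 0, 0, 0]
    - [0, 0, 0, 0, 0, 0]

```text
clock: 21.05
tool_pos: [525.9, -176.3, 99.5]
ee_rot: [1.053, 1.301, -1.053]
contact_force: [-3.2, 0.1, 6.1]
gripper_width: 15.7
```

Run:
```python
from h import *
from scipy.spatial.transform import Rotation as Ro
s=telemetry.get_state();R=Ro.from_rotvec(s['ee_rot']).as_matrix();print(s['tool_pos'],s['contact_force'],s['moment'],s['gripper_width'])
print('jaw heading',np.degrees(np.arctan2(R[1,1],R[0,1])))
snap('wrist','wrist13');snap('top','top13');snap('side','side13')
im,m=load('wrist13')
armang('wrist13',rows=(80,100,120,140,160))
im,m=load('side13')
cv2.imwrite('pics/s13c.png',cv2.resize(cv2.cvtColor(im[190:310,210:330],cv2.COLOR_RGB2BGR),None,fx=5,fy=5,interpolation=cv2.INTER_CUBIC))
```

```text
[ 525.85231817 -176.25541797   99.53570937] [-3.17123825  0.11375573  6.05671626] [0.0749451  0.32099541 0.00222229] 15.673200059026039
jaw heading 12.014012124844355
80 266 289 [505.3 -84.6]
100 266 289 [507.2 -93.4]
120 266 289 [ 509.1 -102.5]
140 266 289 [ 511.1 -112. ]
160 267 288 [ 513.2 -121.9]
arm angle 102.01420022155105 from axis [np.float64(102.6), np.float64(102.6), np.float64(102.7), np.float64(102.8), np.float64(102.9)]
```

View pics/wrist13.png

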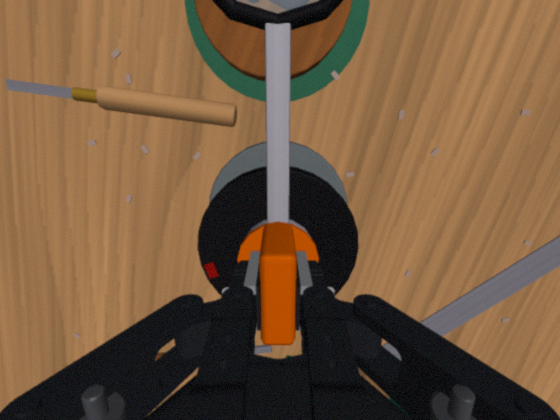

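View pics/s13c.png

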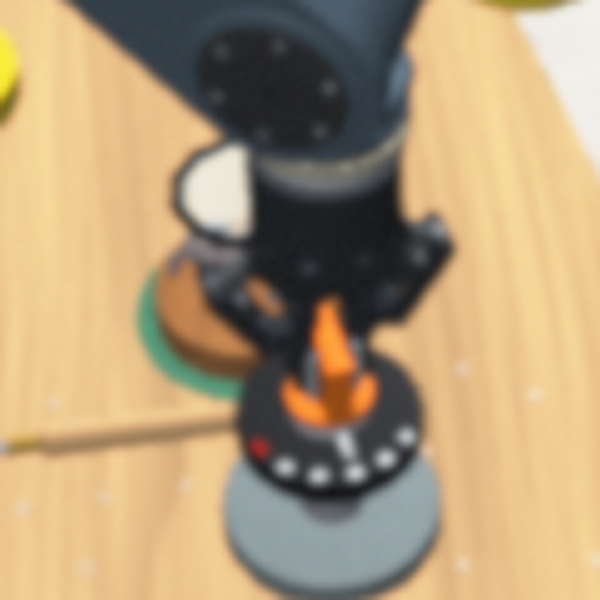

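View pics/top13.png

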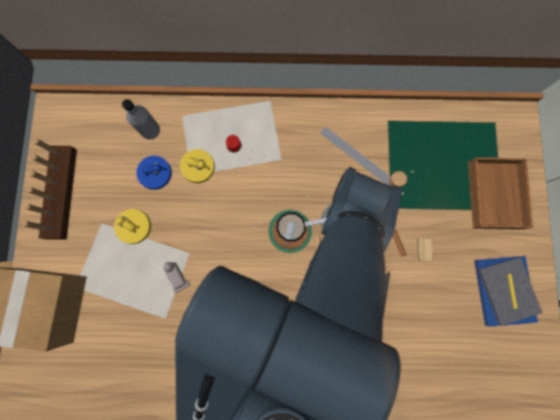

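Run:
```python
from h import *
im,m=load('top13')
cv2.imwrite('pics/t13c.png',cv2.resize(cv2.cvtColor(im[190:270,250:350],cv2.COLOR_RGB2BGR),None,fx=6,fy=6,interpolation=cv2.INTER_CUBIC))
```

```text
(no output)
```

View pics/t13c.png

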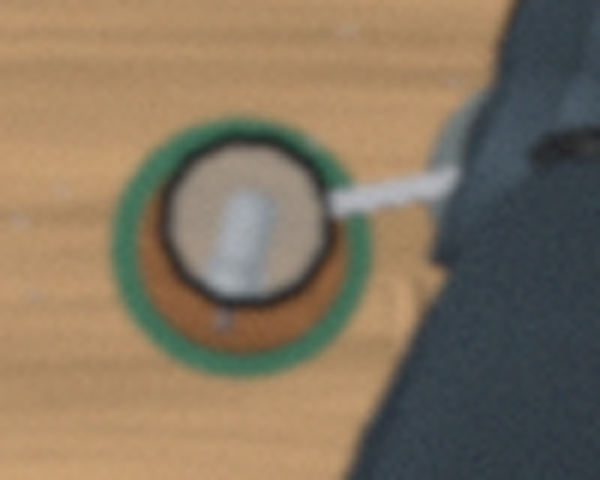

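The last top view shows a green ring all the way round the plinth, with the lens above it. The pointer is at the third mark, so I'm handing in.

Run:
```python
from rig import r
print(r.sign_off())
```

```text
the job is handed in; nothing more can be done
None
```

The carving stands wholly on the green disc. The knob is at the third click stop and the gripper still holds it. I handed the job in at about 21 s.

**First push:** The fingertips stand about 22–25 mm behind the reported TCP, where the notes led me to expect them about level with it. My first push therefore passed above the plinth and shoved and turned the elephant itself, sliding the carving about 46 mm. It stayed flat. I backed off, lowered the tool in small steps while watching the force, and pushed at the plinth's rim for the rest of the way. By then the reported TCP was about 12 mm below the table, with no contact force.

**Carving:** The plinth centre measured about 2 mm from the disc centre, against a 15 mm margin. Green shows all round it in the last top view.

**Knob:** It started about 12° from the end stop, between the end stop and the first stop. I turned it 60° counter-clockwise in two small-step moves and did not see it go past the third stop.
- **Angle:** The lens arm measured 102.0–102.9°. The dots on the index plate and the direction to the disc centre both gave 102.3° for the third stop.
- **Pointer and lens:** The pointer sits at the third dot and the lens is over the carving.
- **Grip:** The jaw opening crept from 15.0 to 15.7 mm during the turn, and the last contact force was about 7 N. The turning moment at the end was near zero.

**Other objects:** I never meant to touch any of them, and nothing looked moved in the pictures. I did not measure their positions again afterwards, and the arm hid part of the table in the last top view.

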